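# Pin the pull bar to the spring slide and hold the spring at the mark

## Robot

A 7-joint arm with a two-finger parallel gripper is mounted at the origin on a cart in front of the work surface, level with it; the furniture and walls round the work are solid. World frame = base frame: x ahead of the robot, y to its left, z up, the work surface at z = 0. Lengths are in m, angles in rad, forces in N, time in s.
With the tool pointing down it reaches from about 0.425 to 0.825 m from the base axis. Payload 3.6 kg.
Tool frame: the origin (TCP) lies at the very end of the fingers, on their centre line; the grasp point (between the pads) lies 19 mm behind it (grip_point_offset is the distance from the TCP to the grasp point, in m); z points along the fingers, y is the line along which they close (so a half turn about z gives the same grasp; the last joint's range is limited). The gripper opens to 85 mm and grips with 20 to 120 N. Pads are 22 mm wide; open, the fingers measure 114 mm over their backs; the gripper's body (76 mm by 85 mm) begins 54 mm behind the grasp point. The pads swing forward as they close: fully open they stand 13 mm farther back than shut.
Start: joints at [-1.317, 0.615, -0.013, 1.423, 0.008, 1.103, -0.04], TCP at [0.18, 0.625, 0.231] pointing down, gripper open.
Joint ranges: [-3.12, 3.12], [-0.3, 2.06], [-1.34, 1.32], [0.26, 2.42], [-1.36, 4.5], [0.01, 1.98], [-2.84, 2.84]. Speed limits (rad/s): [2.79, 2.79, 3.14, 3.14, 3.14, 3.14, 3.14].

## Interface

Orientations are given as a unit quaternion [x, y, z, w].
In Python, from cell import * gives the robot as it stands.
- The arm moves only by the tool drive_tool, never from a script. Its argument "steps" is text: rows parted by semicolons, each of 7 numbers parted by spaces: the shift along the world's x, y, z in units of 75 cm (1.0 is 75 cm), then the turn, a rotation vector about the world's x, y, z in units of 0.5 rad (1.0 is 0.5 rad), then the closure, from 0 (fully open) to 1 (shut). In form: dx dy dz rx ry rz grip; .... A call has 1 to 20 rows; each row is the pose to reach, as a shift and turn from the pose commanded when the call began; what a row does not reach only later rows make up. A row lasts 1/12 s, in which the tool goes at most 41.7 mm and 7.16 degrees, less where a joint would pass 70% of its speed; a pose out of reach is approached as far as the arm can. A call with a number of a shift or a turn outside -1 to 1 is refused whole. A call with a gripper value outside its range is refused whole. The fingers move at their own pace and stop on an object; the grip force is fixed at half the most. Time passes only in rows, so rows that repeat a pose let the fingers close. It gives the time, the measured TCP pose, the force, the opening and the grip force at its end, in the units of the state.
- read_state(): the state, without advancing time (a new reading comes with each control period).
- camera(name): name is "side" or "top" or "wrist"; returns the picture (400x640x3 uint8, red, green, blue); there is no depth.
- camera_params(name): a dict with "K" (3x3 intrinsics, pixels), "world_from_camera" (4x4, takes a point from camera to world coordinates). Camera axes: x right, y down, z forward; pixel columns grow to the right and rows downward; lengths in m; the calibration is good to about 2 mm. A picture is of the moment at which its call begins: read the wrist's pose just before it. camera_params takes no time and is no camera call; for the wrist camera it gives the pose at the moment of the call.
- close_job(): hands the job in; it is judged then, once.
The state is a dict: "clock": time; "joint_positions": joint angles; "qd": joint speeds; "tau": joint torques, N m; "ee_pos": TCP position; "orientation": TCP orientation; "wrist_force": force on the tool from outside, world axes, zero at the start; "moment": the same for the moment, N m; "gripper_width": finger opening in m; "gripper_force": force on a finger pad.
Only numpy, scipy, OpenCV 4.12 (cv2) and the standard library are available. Lean on these libraries where they do the work, as an engineer would, in place of code of your own. Each camera call takes 0.05 s, during which the arm holds its last target. There are 200 camera calls.

## Task

On the bench spring tester, take the yellow-headed pin out of the wooden block and push it fully home through the aligned holes of the pull bar's fork and the spring slide, then draw the orange handle out until the slide's black pointer stands on the red rider of the scale, and finish while still holding the handle there against the spring, so that the spring can be measured. Do not pull the spring well past the rider, do not shift the rider, and leave the tape measure, pencil and black spring clamp where they are.

Things in the scene. Friction and masses are not known exactly. Their poses are not given: they have to be found in the camera images.
- tester: Spring tester fixed to the bench: blue base 400 x 110 x 8 mm, x -190 to 210, y -50 to 60 mm; steel spring barrel (top 47 mm over the bench) at the +x end, orange handle at the -x end, white scale on the +y side (top 28 mm over the bench). Origin on the bench straight below the pin holes; z up; -x is the direction in which the handle is pulled.
- pull_bar: Aluminium bar with fork (36 x 34 mm) and orange handle. Slides 0 to 110 mm in the tester's -x, no spring, 1 N friction; starts home. Origin: mouth of the fork's pin hole on its top face, 38 mm over the bench; axes as the tester's. 13 mm vertical holes through upper fork plate, slide's tongue and lower plate, in line at the start, 28 mm deep in all, open below.
- handle (a point): Centre of the orange cross handle of the pull bar: block 18 mm along the tester's x, 70 mm along its y, 26 mm high, on a 16 mm round stem; 100 mm from the pin holes in the tester's -x, centre 83 mm over the bench. Can be pinched from above, fingers closing along the tester's x.
- spring_slide: Steel slide whose tongue lies in the fork. A spring draws it home (tester's +x): 3 N at home, 12 N at 75 mm; range 0 to 100 mm in the tester's -x. It follows the handle only when the pin joins them (up to about 4 mm play) and springs back if let go. Origin on the pin hole's axis at the tongue's top, 28 mm over the bench; axes as the tester's.
- pointer (a point): Tip of the black pointer (2 mm wide) fixed to the spring slide, just above the scale, 34 mm over the bench; at home 35 mm from the holes in the tester's +x.
- mark (a point): Middle of the red rider on the scale (10 mm wide along the tester's x), at the pointer's height; 40 to 75 mm from the pointer's home in the tester's -x; axes as the tester's. The pointer is on the rider when their x in the tester's frame agree to within half its width (5 mm). Held by friction (8 N); leave it.
- pin_block: Fixed wooden block 60 x 60 x 45 mm with a vertical hole 13 mm in diameter and 40 mm deep in the middle of its top, in which the pin stands at the start. Origin under its centre, on the bench.
- pin: Loose 80 g steel pin, upright in the block. Shank 10 mm thick, 32 mm long, the last 5 mm tapered to 6 mm; collar 22 mm across, 4 mm high; round yellow grip 18 mm across, 4 to 34 mm above the shoulder. Origin: centre of the shoulder (collar's underside), z up. Fully home, the shoulder lies on the fork's top face, at the origin of pull_bar.
- tape_measure: Yellow tape measure, 35 x 70 x 66 mm, standing loose on the bench behind the tester (its -y side); origin under its centre. Leave it.
- pencil: Red pencil, 148 mm long, lying loose on the bench on the scale side of the tester; origin under its centre. Leave it.
- spring_clamp: Small black spring clamp, 55 x 90 x 17 mm, lying loose near the wooden block; origin under its centre. Leave it.

How it is judged:
On the way:
1. the pin is fully home through fork and tongue (horizontal distance between pin and pull_bar below 0.004 m and z of pin in the frame of pull_bar between -0.004 and 0.004 m and angle between pin's own z axis and vertical below 0.15 rad), for 0.2 s.
At the end, for the whole second after the job is handed in: For the last second: pointer still and within 5 mm of the rider's middle; pin home (shoulder within 6 mm of the fork's top, 5 mm of the hole's axis) and carrying the spring's pull (over 2 N); fingers hold the pull bar (over 3 N); arm touches neither slide nor pin (x of pointer in the frame of mark between -0.005 and 0.005 m and linear speed of spring_slide below 0.01 m/s and horizontal distance between pin and pull_bar below 0.005 m and z of pin in the frame of pull_bar below 0.006 m and contact force between spring_slide and pin above 2 N and contact force between the fingers and pull_bar above 3 N and contact force between the arm and spring_slide below 1 N and contact force between the arm and pin below 1 N); the arm keeps its last pose, push and grip.
It fails at once if the spring is pulled more than 15 mm past the rider's middle (x of pointer in the frame of mark below -0.015 m).
It fails at once if the red rider is shifted by more than 6 mm (distance of mark from where it was at the start of the episode above 0.006 m).
It fails at once if the tape measure, pencil or spring clamp is moved by more than 30 mm (distance of any of tape_measure, pencil, spring_clamp from where it was at the start of the episode above 0.03 m).
It also fails if it takes over 64 s, if anything falls off the work surface, if the arm or the gripper's body presses on something with over 40 N, if the wrist force passes 120 N, or if a joint passes its speed limit or range.

## Working session

There is one attempt and no reset: what is moved stays moved. The work goes in short steps, Python scripts to look and compute and a tool call to move; the robot and the scene stay as the last step left them, time stands still between calls to the robot, and variables do not carry over. Pictures are saved under pics/ and viewed, at most 12 in all, crops included, and the job is handed in when it is done.

Besides the shell and the picture viewer there is one more tool, called by a JSON object that holds its "fn" and its "kwargs". drive_tool: Moves the arm, as the interface text tells. Shifts and turns lie within -1 to 1; 1 stands for 75 cm of shift or 0.5 rad of turn. Its arguments: {"type":"object","properties":{"steps":{"type":"string"}},"required":["steps"]}

```bash
mkdir -p pics; python3 - <<'E'
from cell import *
import cv2, numpy as np
for n in ("top","side"):
    p=camera_params(n); print(n,p["K"],np.round(p["world_from_camera"],4).tolist())
    cv2.imwrite(f"pics/{n}0.png",camera(n)[:,:,::-1])
s=read_state(); print(s)
E
```

```text
top [[393.85278804   0.         319.61615278]
 [  0.         393.85278804 197.3397877 ]
 [  0.           0.           1.        ]] [[-0.0279, -0.9974, 0.0665, 0.5006], [-0.9995, 0.0268, -0.0167, -0.0871], [0.0149, -0.0669, -0.9976, 1.183], [0.0, 0.0, 0.0, 1.0]]
side [[511.53465518   0.         324.03365638]
 [  0.         511.53465518 208.21458538]
 [  0.           0.           1.        ]] [[0.9865, -0.1052, 0.1252, 0.4123], [-0.1625, -0.5409, 0.8253, -1.0829], [-0.0191, -0.8345, -0.5507, 0.7408], [0.0, 0.0, 0.0, 1.0]]
{'clock': 0.1, 'joint_positions': array([-1.3164894 ,  0.61584457, -0.01261911,  1.42476828,  0.0080995 ,
        1.10339784, -0.04042473]), 'qd': array([ 0.00087549, -0.00155093, -0.00044082, -0.00525144, -0.0009498 ,
       -0.00046803,  0.0002159 ]), 'tau': array([ 1.19380751e-03, -4.70381677e+01,  2.60216352e-01, -1.71570075e+01,
        1.00903830e-02,  5.81341214e-03, -5.37225624e-07]), 'ee_pos': array([0.17992885, 0.62387195, 0.23022984]), 'orientation': array([ 1.39921302e-01,  9.90161920e-01, -1.17424289e-03, -1.51525467e-04]), 'wrist_force': array([-0.17496793,  0.09360775,  0.37482325]), 'moment': array([-0.01564428,  0.03410415,  0.01151827]), 'gripper_force': 0.0, 'gripper_width': 0.08535551613090762}
```

View pics/top0.png

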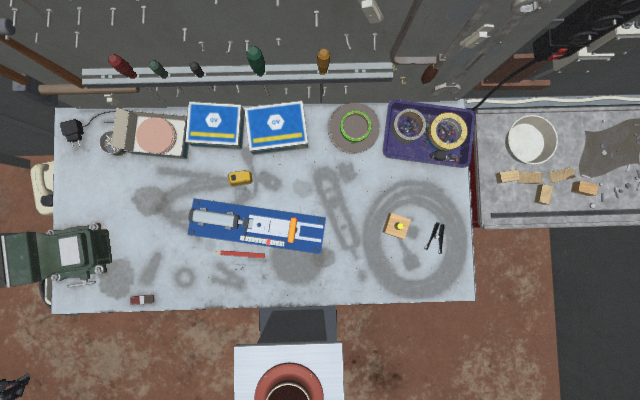

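View pics/side0.png

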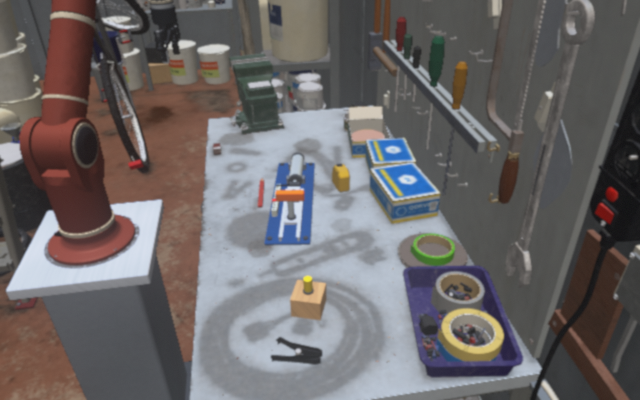

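Top view: the tester is at about (257,226) with its barrel at left (world +y), orange handle at (292,230) and red rider at (268,242). The pin is at (400,226) on the block and the clamp at (435,237). The side view agrees. Next I measure by colour.

```bash
cat > h.py <<'E'
import cv2, numpy as np
from cell import *
def ray(p,u,v,z):
    K,T=p["K"],np.array(p["world_from_camera"])
    d=T[:3,:3]@np.linalg.inv(K)@[u,v,1.]; o=T[:3,3]
    return o+d*(z-o[2])/d[2]
def proj(p,X):
    T=np.linalg.inv(p["world_from_camera"]); c=T[:3,:3]@X+T[:3,3]; q=p["K"]@c; return q[:2]/q[2]
def blobs(im,lo,hi,roi,amin=8):
    x0,y0,x1,y1=roi
    hsv=cv2.cvtColor(im,cv2.COLOR_RGB2HSV)[y0:y1,x0:x1]
    m=cv2.inRange(hsv,np.array(lo),np.array(hi))
    n,l,s,c=cv2.connectedComponentsWithStats(m)
    out=[(s[i,4],c[i]+[x0,y0],cv2.minAreaRect((np.argwhere(l==i)[:,::-1]+[x0,y0]).astype(np.float32))) for i in range(1,n) if s[i,4]>=amin]
    return sorted(out,key=lambda t:-t[0])
E
python3 - <<'E'
from h import *
im=cv2.imread("pics/top0.png")[:,:,::-1].copy(); p=camera_params("top")
for nm,lo,hi,roi,z in [("blue",(100,120,60),(125,255,255),(180,190,335,260),.008),("orange",(8,150,150),(20,255,255),(280,210,310,250),.096),("red",(0,150,120),(6,255,255),(255,235,285,248),.034),("redb",(172,150,120),(180,255,255),(255,235,285,248),.034),("yellow",(22,150,120),(35,255,255),(380,205,415,245),.079),("block",(8,60,100),(21,255,255),(380,205,415,245),.045)]:
    for a,c,r in blobs(im,lo,hi,roi)[:2]:
        print(nm,a,c.round(1),ray(p,*c,z).round(4), [ray(p,*q,z)[:2].round(3).tolist() for q in cv2.boxPoints(r)])
v=cv2.imread("pics/top0.png")[185:260,180:340]; cv2.imwrite("pics/c1.png",cv2.resize(v,None,fx=5,fy=5,interpolation=cv2.INTER_CUBIC))
ims=cv2.imread("pics/side0.png")[:,:,::-1].copy(); ps=camera_params("side")
for nm,lo,hi,roi,z in [("s_orange",(5,150,120),(18,255,255),(265,180,315,205),.083),("s_yellow",(22,150,120),(35,255,255),(290,270,325,300),.068)]:
    for a,c,r in blobs(ims,lo,hi,roi)[:2]: print(nm,a,c.round(1),ray(ps,*c,z).round(4))
E
```

```text
blue 1093 [253.7 211.3] [0.5427 0.0904 0.008 ] [[0.546, 0.276], [0.587, 0.269], [0.519, -0.122], [0.478, -0.114]]
blue 739 [218.7 232.1] [0.4838 0.1948 0.008 ] [[0.48, 0.287], [0.531, 0.28], [0.491, 0.045], [0.44, 0.053]]
orange 142 [291.8 229.8] [ 0.4858 -0.0265  0.096 ] [[0.454, -0.013], [0.52, -0.025], [0.517, -0.04], [0.451, -0.028]]
yellow 24 [399.8 225.1] [ 0.4901 -0.3281  0.079 ] [[0.496, -0.321], [0.496, -0.335], [0.482, -0.334], [0.482, -0.32]]
block 399 [396.6 225.6] [ 0.4885 -0.3265  0.045 ] [[0.473, -0.285], [0.529, -0.307], [0.505, -0.368], [0.449, -0.345]]
s_orange 234 [289.3 194.9] [ 0.4883 -0.0228  0.083 ]
s_yellow 84 [307.3 282.8] [ 0.4901 -0.3298  0.068 ]
```

View pics/c1.png

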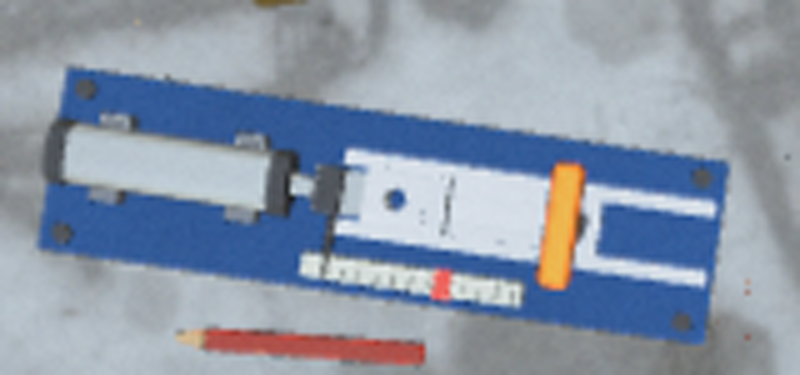

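{"fn": "drive_tool", "kwargs": {"steps": "0.427 -0.3 0 0 0 0.216 0;0.427 -0.3 0 0 0 0.216 0;0.427 -0.3 0 0 0 0.216 0;0.427 -0.3 0 0 0 0.216 0;0.427 -0.3 0 0 0 0.216 0;0.427 -0.3 0 0 0 0.216 0;0.427 -0.3 0 0 0 0.216 0;0.427 -0.3 0 0 0 0.216 0;0.427 -0.3 0 0 0 0.216 0;0.427 -0.3 0 0 0 0.216 0;0.427 -0.72 0 0 0 0.216 0;0.427 -0.72 0 0 0 0.216 0;0.427 -0.72 0 0 0 0.216 0;0.427 -0.72 0 0 0 0.216 0;0.427 -0.72 0 0 0 0.216 0;0.427 -0.72 0 0 0 0.216 0;0.427 -0.72 0 0 0 0.216 0;0.427 -0.72 0 0 0 0.216 0;0.427 -0.72 0 0 0 0.216 0;0.427 -0.72 0 0 0 0.216 0"}}

```text
clock: 1.77
ee_pos: [0.5002, 0.0828, 0.2311]
orientation: [0.088, 0.996, -0.0, -0.0]
wrist_force: [-0.6, 0.7, 0.6]
gripper_width: 0.0854
gripper_force: 0.0
```

```bash
python3 - <<'E'
from h import *
s=read_state(); print(s["clock"],s["ee_pos"],s["orientation"]); p=camera_params("wrist"); im=camera("wrist")
print(p["K"][0],np.array(p["world_from_camera"]).round(3).tolist())
cv2.imwrite("pics/w1.png",im[:,:,::-1])
E
```

```text
1.7667 [0.5001962  0.08275734 0.23112723] [ 8.83498607e-02  9.96089444e-01 -1.96593441e-04 -2.87885661e-04]
[344.37582476   0.         321.79517808] [[0.176, 0.945, 0.275, 0.431], [0.984, -0.169, -0.05, 0.096], [-0.0, 0.279, -0.96, 0.373], [0.0, 0.0, 0.0, 1.0]]
```

View pics/w1.png

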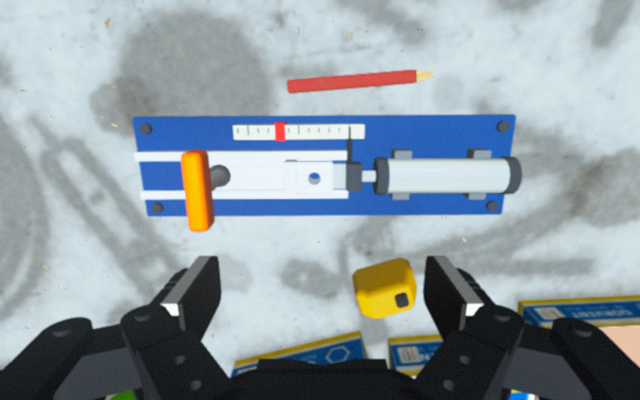

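The wrist view shows the hole at (314,179), the rider at (280,131), the pointer at (349,130) and the handle at (198,190). I'll turn these into world points.

```bash
python3 - <<'E'
from h import *
p=camera_params("wrist"); im=cv2.imread("pics/w1.png")[:,:,::-1].copy()
for nm,u,v,z in [("hole",314,179,.038),("ptr",349.5,130,.034)]: print(nm,ray(p,u,v,z).round(4))
pt=camera_params("top"); print("top hole",ray(pt,259.2,224.8,.038).round(4),"ptr",ray(pt,245.6,237.5,.034),"rider",ray(pt,268.2,242,.03))
a,c,r=blobs(im,(0,150,120),(6,255,255),(265,115,295,145))[0]; print("rider",c,ray(p,*c,.031).round(4))
B=blobs(im,(100,120,60),(125,255,255),(120,100,530,230)); 
pts=np.array([[135,117],[515,115],[500,214],[147,216]]); W=[ray(p,*q,.008)[:2] for q in pts]
print(np.round(W,4)); d=W[1]-W[0]; print("yaw",np.degrees(np.arctan2(d[1],d[0])),np.linalg.norm(d))
a,c,r=blobs(im,(5,150,120),(18,255,255),(170,140,225,240))[0]; print("handle",c,ray(p,*c,.09).round(4),r)
# dark pixels in hole
g=cv2.cvtColor(im,cv2.COLOR_RGB2GRAY)[168:192,303:327]; ys,xs=np.where(g<170); print(xs.mean()+303,ys.mean()+168,len(xs))
print(ray(p,xs.mean()+303,ys.mean()+168,.038))
E
```

```text
hole [0.5048 0.0771 0.038 ]
ptr [0.4637 0.1194 0.034 ]
top hole [0.502  0.0708 0.038 ] ptr [0.46642077 0.11123898 0.034     ] rider [0.45142041 0.04663989 0.03      ]
rider [279.53676471 130.67647059] [0.4529 0.0521 0.031 ]
[[ 0.4151 -0.095 ]
 [ 0.4806  0.2915]
 [ 0.5867  0.273 ]
 [ 0.5209 -0.1165]]
yaw 80.37894818760132 0.39204480854752094
handle [202.04750305 187.07308161] [ 0.4838 -0.0144  0.09  ] ((197.43515014648438, 190.44882202148438), (80.09468078613281, 25.997177124023438), 83.2901611328125)
314.09333333333336 176.94666666666666 75
[0.502715   0.07756268 0.038     ]
```

```bash
cat > m.py <<'E'
from h import *
def meas(prefix):
    s=read_state(); p=camera_params("wrist"); im=camera("wrist"); cv2.imwrite(f"pics/{prefix}.png",im[:,:,::-1]); 
    print(s["clock"],s["ee_pos"].round(4),np.abs(s["qd"]).max()); return p,im
E
python3 - <<'E'
from m import *
p,im=meas("w2"); print(np.array(p["world_from_camera"])[:3,3])
a,c,r=blobs(im,(0,150,120),(6,255,255),(265,115,295,145))[0]; print("rider",c,ray(p,*c,.031).round(4))
a,c,r=blobs(im,(5,150,120),(18,255,255),(170,140,225,240))[0]; print("handle",c,ray(p,*c,.09).round(4))
g=cv2.cvtColor(im,cv2.COLOR_RGB2GRAY)[168:192,303:327]; ys,xs=np.where(g<170); print(xs.mean()+303,ys.mean()+168,ray(p,xs.mean()+303,ys.mean()+168,.038))
E
```

```text
1.8167 [0.5002 0.0849 0.2311] 0.03247228644561635
[0.43067988 0.0977072  0.3730999 ]
rider [277.11564626 130.96598639] [0.4527 0.0497 0.031 ]
handle [200.20328283 187.90656566] [ 0.4842 -0.0161  0.09  ]
311.6619718309859 177.2112676056338 [0.50256304 0.0751319  0.038     ]
```

{"fn": "drive_tool", "kwargs": {"steps": "-0.0136 -0.552 0 0 0 0 0;-0.0136 -0.552 0 0 0 0 0;-0.0136 -0.552 0 0 0 0 0;-0.0136 -0.552 0 0 0 0 0;-0.0136 -0.552 0 0 0 0 0;-0.0136 -0.552 0 0 0 0 0;-0.0136 -0.552 0 0 0 0 0;-0.0136 -0.552 0 0 0 0 0;-0.0136 -0.552 0 0 0 0 0;-0.0136 -0.552 -0.107 0 0 0 0;-0.0136 -0.552 -0.107 0 0 0 0;-0.0136 -0.552 -0.107 0 0 0 0;-0.0136 -0.552 -0.107 0 0 0 0;-0.0136 -0.552 -0.107 0 0 0 0;-0.0136 -0.552 -0.107 0 0 0 0;-0.0136 -0.552 -0.107 0 0 0 0;-0.0136 -0.552 -0.107 0 0 0 0"}}

```text
clock: 3.28
ee_pos: [0.4917, -0.3286, 0.1531]
orientation: [0.085, 0.996, -0.001, 0.002]
wrist_force: [0.1, -0.4, -0.5]
gripper_width: 0.0854
gripper_force: 0.0
```

```bash
python3 - <<'E'
from m import *
p,im=meas("w3")
for b in blobs(im,(22,120,100),(35,255,255),(200,50,450,300),60)[:3]: print(b[0],b[1],b[2],ray(p,*b[1],.07).round(4), ray(p,*b[2][0],.064).round(4))
for b in blobs(im,(8,60,100),(21,255,255),(150,50,500,350),200)[:2]: print("block",b[0],b[1],[ray(p,*q,.045)[:2].round(3).tolist() for q in cv2.boxPoints(b[2])])
E
```

```text
3.2833 [ 0.4917 -0.3286  0.1531] 0.008538773040769082
784 [321.40816327 201.54591837] ((321.5, 201.0), (34.0, 27.0), 90.0) [ 0.4886 -0.3277  0.07  ] [ 0.49   -0.3279  0.064 ]
block 4914 [322.56227106 181.96784697] [[0.506, -0.368], [0.446, -0.343], [0.466, -0.287], [0.529, -0.308]]
```

View pics/w3.png

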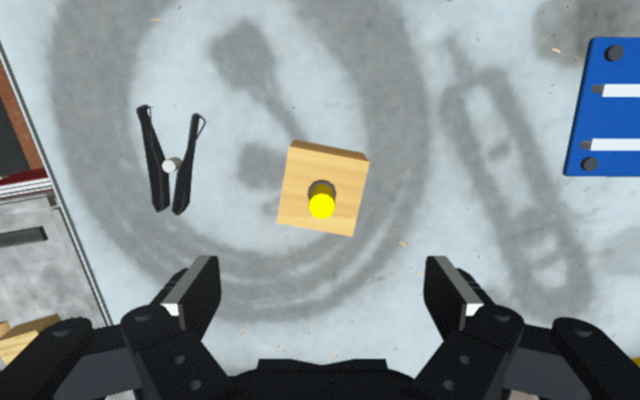

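The wrist view shows the pin's head at about (321,202), close below the tool, and the clamp well clear at (170,160). I go down and grip.

{"fn": "drive_tool", "kwargs": {"steps": "-0.0032 0.0012 -0.04 0 0 0 0;-0.0032 0.0012 -0.08 0 0 0 0;-0.0032 0.0012 -0.11 0 0 0 0;-0.0032 0.0012 -0.135 0 0 0 0;-0.0032 0.0012 -0.135 0 0 0 0;-0.0032 0.0012 -0.135 0 0 0 0;-0.0032 0.0012 -0.135 0 0 0 0.5;-0.0032 0.0012 -0.135 0 0 0 0.7;-0.0032 0.0012 -0.135 0 0 0 1;-0.0032 0.0012 -0.135 0 0 0 1;-0.0032 0.0012 -0.135 0 0 0 1;-0.0032 0.0012 -0.135 0 0 0 1;-0.0032 0.0012 -0.135 0 0 0 1;-0.0032 0.0012 -0.135 0 0 0 1;-0.0032 0.0012 -0.135 0 0 0 1;-0.0032 0.0012 -0.135 0 0 0 1"}}

```text
clock: 4.67
ee_pos: [0.4881, -0.3288, 0.0506]
orientation: [0.086, 0.996, -0.0, 0.0]
wrist_force: [-0.0, 0.4, 5.6]
gripper_width: 0.0162
gripper_force: 58.4
```

{"fn": "drive_tool", "kwargs": {"steps": "0 0 0.03 0 0 0 1;0 0 0.06 0 0 0 1;0 0 0.11 0 0 0 1;0 0 0.16 0 0 0 1;0.02 0.535 0.16 0 0 0 1;0.02 0.535 0.16 0 0 0 1;0.02 0.535 0.16 0 0 0 1;0.02 0.535 0.16 0 0 0 1;0.02 0.535 0.16 0 0 0 1;0.02 0.535 0.16 0 0 0 1;0.02 0.535 0.16 0 0 0 1;0.02 0.535 0.16 0 0 0 1;0.02 0.535 0.16 0 0 0 1;0.02 0.535 0.16 0 0 0 1;0.02 0.535 0.16 0 0 0 1;0.02 0.535 0.16 0 0 0 1;0.02 0.535 0.16 0 0 0 1;0.02 0.535 0.16 0 0 0 1"}}

```text
clock: 6.17
ee_pos: [0.5026, 0.0707, 0.1695]
orientation: [0.088, 0.996, -0.001, -0.0]
wrist_force: [-0.4, -1.0, -1.5]
gripper_width: 0.0162
gripper_force: 59.1
```

```bash
python3 - <<'E'
from m import *
p,im=meas("w4")
cv2.imwrite("pics/w4c.png",cv2.resize(im[60:300,170:470,::-1],None,fx=2.5,fy=2.5,interpolation=cv2.INTER_CUBIC))
t=read_state()["ee_pos"]; 
for z in (.038,): print("tcp vertical proj on hole plane",proj(p,np.array([t[0],t[1],z])))
print("expected shoulder px",proj(p,t+[0,0,-.004]),"shank end",proj(p,t+[0,0,-.036]))
E
```

```text
6.1667 [0.5026 0.0707 0.1695] 0.010398951911342092
tcp vertical proj on hole plane [321.13486596 188.8545163 ]
expected shoulder px [320.21417337 257.79924997] shank end [320.55623797 232.18423677]
```

View pics/w4c.png

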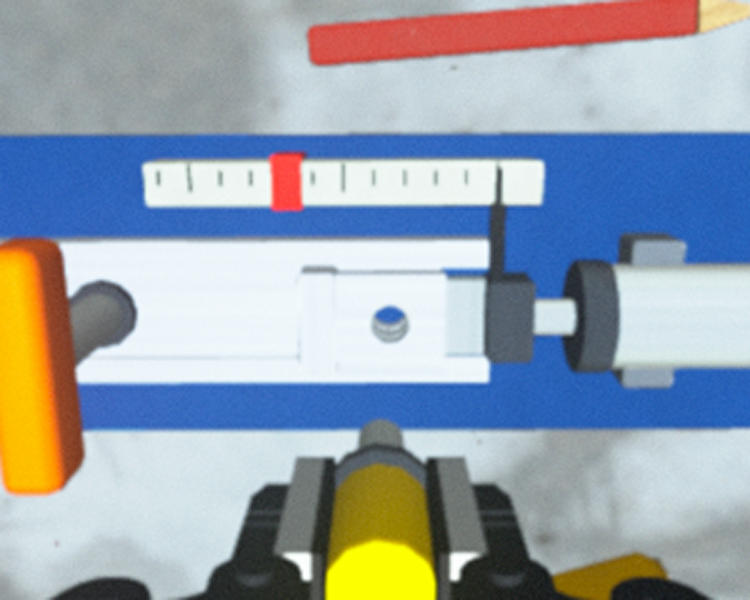

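The view shows the hole at full-image (326,189) and the pin's tip at (322,232), held straight. Its sideways error is about 3 mm along the tester's x. I go lower and let it settle.

{"fn": "drive_tool", "kwargs": {"steps": "0.0005 0.002 -0.04 0 0 0 1;0.0005 0.002 -0.08 0 0 0 1;0.0005 0.002 -0.105 0 0 0 1;0.0005 0.002 -0.105 0 0 0 1;0.0005 0.002 -0.105 0 0 0 1;0.0005 0.002 -0.105 0 0 0 1;0.0005 0.002 -0.105 0 0 0 1;0.0005 0.002 -0.105 0 0 0 1"}}

```text
clock: 6.88
ee_pos: [0.5042, 0.0741, 0.0925]
orientation: [0.087, 0.996, 0.0, 0.002]
wrist_force: [0.3, -0.4, -0.4]
gripper_width: 0.016
gripper_force: 59.1
```

```bash
python3 - <<'E'
from m import *
p,im=meas("w5")
cv2.imwrite("pics/w5c.png",cv2.resize(im[130:290,220:420,::-1],None,fx=4,fy=3.7,interpolation=cv2.INTER_CUBIC))
t=read_state()["ee_pos"]; print(t)
print("hole plane",proj(p,np.array([t[0],t[1],.038])))
print("expected shoulder px",proj(p,t+[0,0,-.004]),"shank end",proj(p,t+[0,0,-.036]))
E
```

```text
6.8833 [0.5042 0.0741 0.0925] 0.007701760345829087
[0.50400427 0.07417946 0.09229817]
hole plane [320.65089668 219.99253174]
expected shoulder px [320.40362835 256.8789842 ] shank end [320.57542406 231.25122036]
```

View pics/w5c.png

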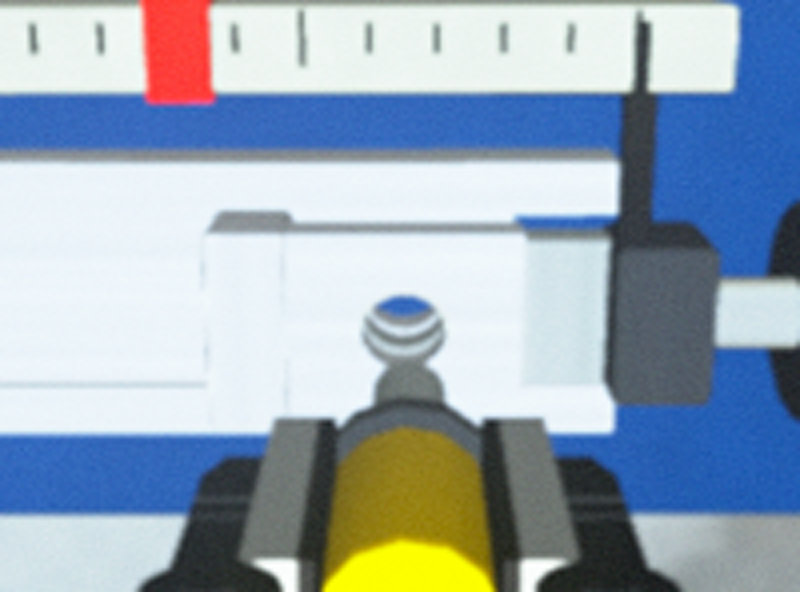

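The hole is at full-image (320.8,219) and the shank at column 322. I correct by 1 mm and insert slowly.

{"fn": "drive_tool", "kwargs": {"steps": "-0.001 -0.0013 -0.01 0 0 0 1;-0.001 -0.0013 -0.016 0 0 0 1;-0.001 -0.0013 -0.02 0 0 0 1;-0.001 -0.0013 -0.024 0 0 0 1;-0.001 -0.0013 -0.028 0 0 0 1;-0.001 -0.0013 -0.032 0 0 0 1;-0.001 -0.0013 -0.036 0 0 0 1;-0.001 -0.0013 -0.04 0 0 0 1;-0.001 -0.0013 -0.044 0 0 0 1;-0.001 -0.0013 -0.044 0 0 0 1"}}

```text
clock: 7.77
ee_pos: [0.502, 0.0731, 0.0574]
orientation: [0.086, 0.996, -0.0, -0.001]
wrist_force: [-0.5, 0.3, -0.5]
gripper_width: 0.0165
gripper_force: 59.1
```

{"fn": "drive_tool", "kwargs": {"steps": "0.001 0 -0.004 0 0 0 1;0.001 0 -0.008 0 0 0 1;0.001 0 -0.012 0 0 0 1;0.001 0 -0.015 0 0 0 1;0.001 0 -0.017 0 0 0 1;0.001 0 -0.019 0 0 0 1;0.001 0 -0.02 0 0 0 1;0.001 0 -0.02 0 0 0 1;0.001 0 -0.02 0 0 0 1"}}

```text
clock: 8.52
ee_pos: [0.5034, 0.0731, 0.0451]
orientation: [0.086, 0.996, 0.0, 0.001]
wrist_force: [-4.1, -0.4, 16.1]
gripper_width: 0.016
gripper_force: 61.1
```

{"fn": "drive_tool", "kwargs": {"steps": "0 0 0 0 0 0 0.6;0 0 0 0 0 0 0.4;0 0 0 0 0 0 0.4;0 0 0 0 0 0 0.4;0 0 0.03 0 0 0 0.4;0 0 0.06 0 0 0 0.4;0 0 0.1 0 0 0 0.3;0 0 0.14 0 0 0 0;0 0 0.14 0 0 0 0;0 0 0.14 0 0 0 0;0 0 0.14 0 0 0 0;0 0 0.14 0 0 0 0"}}

```text
clock: 9.52
ee_pos: [0.5021, 0.0731, 0.1468]
orientation: [0.086, 0.996, -0.0, -0.001]
wrist_force: [-0.1, 0.1, 0.5]
gripper_width: 0.0855
gripper_force: 0.0
```

```bash
python3 - <<'E'
from m import *
p,im=meas("w6")
cv2.imwrite("pics/w6c.png",cv2.resize(im[60:260,130:450,::-1],None,fx=2.5,fy=2.5,interpolation=cv2.INTER_CUBIC))
a,c,r=blobs(im,(0,150,120),(6,255,255),(200,80,400,180),40)[0]; print("rider",c,ray(p,*c,.031).round(4))
for b in blobs(im,(5,150,120),(18,255,255),(0,60,300,300),200)[:2]: print("handle",b[0],b[1],ray(p,*b[1],.09).round(4))
for b in blobs(im,(24,120,100),(35,255,255),(200,50,450,300),100)[:2]: print("pin",b[0],b[1],ray(p,*b[1],.063).round(4),"exp top",proj(p,np.array([.5033,.0732,.072])))
ps=camera_params("side"); ims=camera("side")
for b in blobs(ims,(22,150,120),(35,255,255),(275,160,320,195),5)[:2]: print("side pin",b[0],b[1],ray(ps,*b[1],.06))
E
```

```text
9.5167 [0.5021 0.0731 0.1468] 0.007039085446599581
rider [277.99250936 135.86516854] [0.4525 0.0493 0.031 ]
handle 1924 [171.54106029 213.3035343 ] [ 0.4825 -0.0157  0.09  ]
pin 707 [322.76237624 209.67468175] [0.5046 0.0739 0.063 ] exp top [321.41341117 212.20435794]
side pin 45 [292.71111111 181.4       ] [0.50694083 0.07957288 0.06      ]
```

View pics/w6c.png

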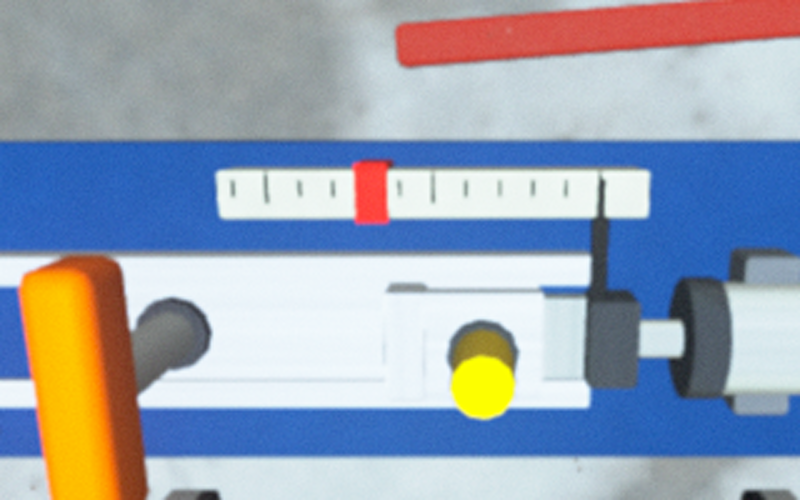

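The pin is seated, with its head at full-image (323,215); the pointer is still at home and the rider untouched. Next I grip the handle.

{"fn": "drive_tool", "kwargs": {"steps": "-0.0213 -0.05 0 0 0 0 0;-0.0213 -0.1 0 0 0 0 0;-0.0213 -0.131 0 0 0 0 0;-0.0213 -0.131 0 0 0 0 0;-0.0213 -0.131 0 0 0 0 0;-0.0213 -0.131 -0.03 0 0 0 0;-0.0213 -0.131 -0.06 0 0 0 0;-0.0213 -0.131 -0.09 0 0 0 0;-0.0213 -0.131 -0.107 0 0 0 0;-0.0213 -0.131 -0.107 0 0 0 0;-0.0213 -0.131 -0.107 0 0 0 0;-0.0213 -0.131 -0.107 0 0 0 0.5;-0.0213 -0.131 -0.107 0 0 0 0.7;-0.0213 -0.131 -0.107 0 0 0 1;-0.0213 -0.131 -0.107 0 0 0 1;-0.0213 -0.131 -0.107 0 0 0 1;-0.0213 -0.131 -0.107 0 0 0 1;-0.0213 -0.131 -0.107 0 0 0 1;-0.0213 -0.131 -0.107 0 0 0 1"}}

```text
clock: 11.2
ee_pos: [0.4873, -0.0253, 0.0684]
orientation: [0.086, 0.996, -0.0, 0.0]
wrist_force: [-0.9, -1.0, 5.2]
gripper_width: 0.0174
gripper_force: 58.8
```

```bash
cat > q.py <<'E'
from m import *
ax=np.array([.171,.985])
def look(name):
    p,im=meas(name); 
    a,c,r=blobs(im,(0,150,120),(6,255,255),(150,60,520,180),40)[0]; R=ray(p,*c,.031)
    print("rider px",c,R.round(4))
    for b in blobs(im,(24,120,100),(35,255,255),(250,100,600,280),100)[:2]: print("pin",b[0],b[1],ray(p,*b[1],.063).round(4))
    return p,im,c,R
E
python3 - <<'E'
from q import *
p,im,c,R=look("w7")
cv2.imwrite("pics/w7c.png",cv2.resize(im[90:290,200:520,::-1],None,fx=2.5,fy=2.5,interpolation=cv2.INTER_CUBIC))
E
```

```text
11.2 [ 0.4873 -0.0253  0.0684] 0.0016932590915518931
rider px [484.52783964  66.38195991] [0.4165 0.0682 0.031 ]
pin 2292 [533.87609075 254.15750436] [0.5035 0.0731 0.063 ]
```

View pics/w7c.png

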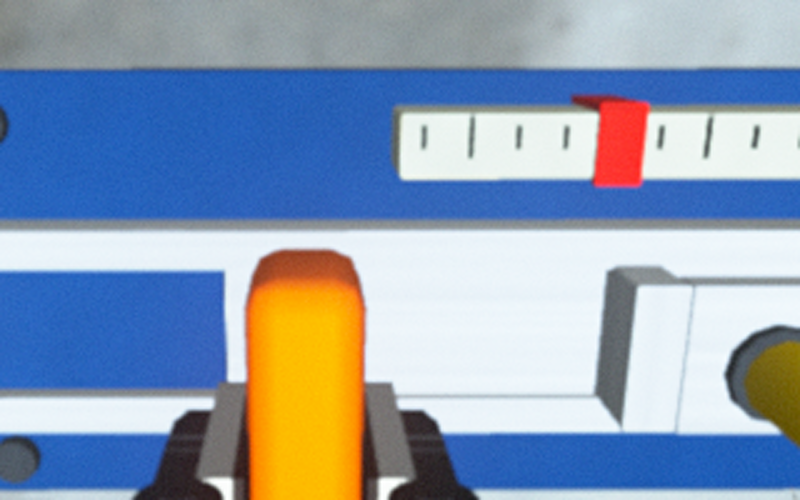

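The handle is held centrally between the fingers. Pointer to rider was 68 mm, so I pull 62 mm first and then look.

{"fn": "drive_tool", "kwargs": {"steps": "-0.001 -0.0058 0 0 0 0 1;-0.002 -0.0117 0 0 0 0 1;-0.003 -0.0175 0 0 0 0 1;-0.004 -0.0233 0 0 0 0 1;-0.005 -0.029 0 0 0 0 1;-0.006 -0.035 0 0 0 0 1;-0.007 -0.0407 0 0 0 0 1;-0.008 -0.0466 0 0 0 0 1;-0.009 -0.0524 0 0 0 0 1;-0.01 -0.0582 0 0 0 0 1;-0.011 -0.064 0 0 0 0 1;-0.012 -0.07 0 0 0 0 1;-0.013 -0.0756 0 0 0 0 1;-0.0141 -0.0815 0 0 0 0 1;-0.0141 -0.0815 0 0 0 0 1;-0.0141 -0.0815 0 0 0 0 1;-0.0141 -0.0815 0 0 0 0 1"}}

```text
clock: 12.67
ee_pos: [0.4775, -0.0817, 0.0684]
orientation: [0.085, 0.996, 0.003, 0.001]
wrist_force: [0.1, 8.4, 5.9]
gripper_width: 0.0174
gripper_force: 59.0
```

```bash
python3 - <<'E'
from q import *
p,im=meas("w8")
cv2.imwrite("pics/w8c.png",cv2.resize(im[30:290,320:640,::-1],None,fx=2.3,fy=2.3,interpolation=cv2.INTER_CUBIC))
E
```

```text
12.6667 [ 0.4775 -0.0817  0.0684] 0.0017779565469757466
```

View pics/w8c.png

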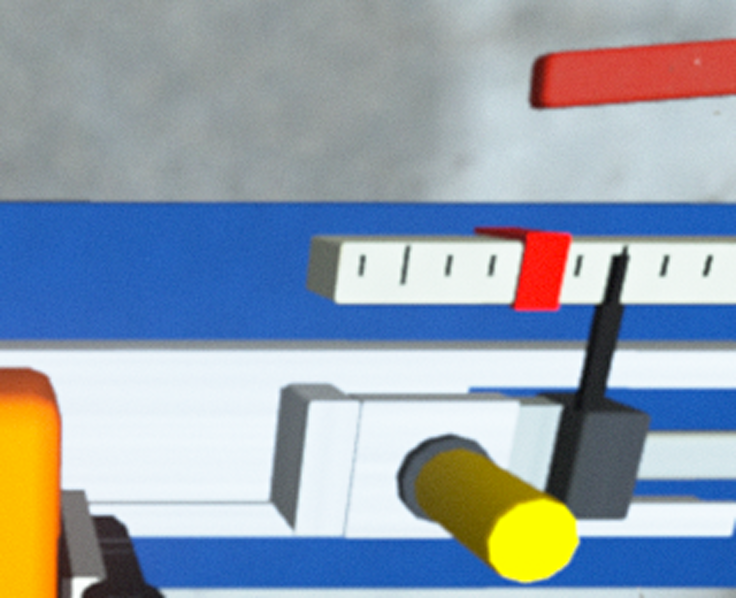

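The pointer tip is at crop (620,256), full-image about (590,141), short of the rider's middle at crop (547,258), full-image (558,142).

```bash
python3 - <<'E'
from q import *
p=camera_params("wrist"); im=cv2.imread("pics/w8.png")[:,:,::-1].copy()
f=lambda u,v,z: ray(p,320+u/2.3,30+v/2.3,z)[:2]
P=f(620,256,.034)
for z in (.03,.034): print(z, ax@(P-f(546,258,z)))
print("tick",ax@(f(709,265,.028)-f(578,265,.028)))
s=read_state();print(s["ee_pos"],s["wrist_force"])
E
```

```text
0.03 0.013637177593641237
0.034 0.016387639180710657
tick 0.03027573784368552
[ 0.47756191 -0.0816468   0.06838652] [0.8785648  8.29319919 6.14916071]
```

{"fn": "drive_tool", "kwargs": {"steps": "-0.0007 -0.004 0 0 0 0 1;-0.0014 -0.008 0 0 0 0 1;-0.0021 -0.012 0 0 0 0 1;-0.0027 -0.0158 0 0 0 0 1;-0.0027 -0.0158 0 0 0 0 1;-0.0027 -0.0158 0 0 0 0 1;-0.0027 -0.0158 0 0 0 0 1;-0.0027 -0.0158 0 0 0 0 1"}}

```text
clock: 13.38
ee_pos: [0.4757, -0.0923, 0.0684]
orientation: [0.084, 0.996, 0.003, 0.0]
wrist_force: [0.6, 11.1, 5.9]
gripper_width: 0.0173
gripper_force: 59.1
```

```bash
python3 - <<'E'
from q import *
p,im=meas("w9"); pt=camera_params("top"); t=camera("top")
a=cv2.resize(im[50:230,440:640,::-1],None,fx=3,fy=3,interpolation=cv2.INTER_CUBIC)
cv2.imwrite("pics/w9c.png",a); cv2.imwrite("pics/top9.png",t[:,:,::-1])
E
```

```text
13.3833 [ 0.4757 -0.0923  0.0684] 0.0017113944549038283
```

View pics/w9c.png

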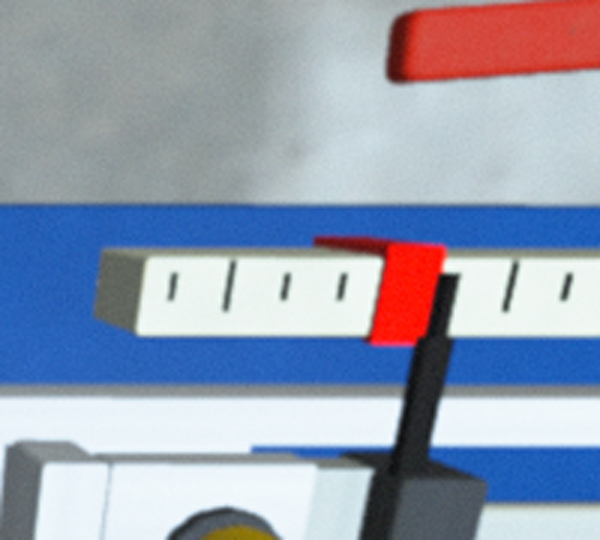

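Pointer tip at crop (447,278), rider's middle at (411,278). Allowing for parallax, about 3.5 mm remain.

{"fn": "drive_tool", "kwargs": {"steps": "-0.0005 -0.0028 0 0 0 0 1;-0.0009 -0.0054 0 0 0 0 1;-0.0009 -0.0054 0 0 0 0 1;-0.0009 -0.0054 0 0 0 0 1;-0.0009 -0.0054 0 0 0 0 1;-0.0009 -0.0054 0 0 0 0 1;-0.0009 -0.0054 0 0 0 0 1;-0.0009 -0.0054 0 0 0 0 1"}}

```text
clock: 14.15
ee_pos: [0.4751, -0.0958, 0.0684]
orientation: [0.084, 0.996, 0.004, 0.0]
wrist_force: [0.8, 11.0, 6.0]
gripper_width: 0.0172
gripper_force: 59.2
```

```bash
python3 - <<'E'
from q import *
p,im=meas("w10")
hsv=cv2.cvtColor(im,cv2.COLOR_RGB2HSV); red=((hsv[...,0]<7)|(hsv[...,0]>174))&(hsv[...,1]>200)&(hsv[...,2]>225)
dark=(hsv[...,2]<70)
for v in range(133,170,2):
    r=np.where(red[v,540:630])[0]+540; d=np.where(dark[v,560:630])[0]+560
    print(v, (r.min(),r.max()) if len(r) else None, (d.min(),d.max()) if len(d) else None)
T=cv2.imread("pics/top9.png"); t=camera("top")[:,:,::-1]
cv2.imwrite("pics/fin.png",np.vstack([cv2.resize(im[120:190,530:640,::-1],(660,420)),cv2.resize(t[225:250,235:325],(660,180),interpolation=cv2.INTER_CUBIC)]))
E
```

```text
14.15 [ 0.4751 -0.0958  0.0684] 0.0009268633954229171
133 (np.int64(576), np.int64(593)) None
135 (np.int64(576), np.int64(594)) None
137 (np.int64(576), np.int64(592)) None
139 (np.int64(575), np.int64(592)) None
141 (np.int64(575), np.int64(585)) None
143 (np.int64(575), np.int64(584)) (np.int64(586), np.int64(591))
145 (np.int64(574), np.int64(584)) (np.int64(586), np.int64(616))
147 (np.int64(574), np.int64(583)) (np.int64(586), np.int64(590))
149 (np.int64(573), np.int64(583)) (np.int64(585), np.int64(590))
151 (np.int64(573), np.int64(582)) (np.int64(585), np.int64(589))
153 (np.int64(573), np.int64(582)) (np.int64(584), np.int64(589))
155 (np.int64(572), np.int64(581)) (np.int64(584), np.int64(589))
157 (np.int64(572), np.int64(581)) (np.int64(583), np.int64(588))
159 (np.int64(571), np.int64(581)) (np.int64(583), np.int64(588))
161 (np.int64(571), np.int64(580)) (np.int64(583), np.int64(587))
163 (np.int64(570), np.int64(577)) (np.int64(580), np.int64(589))
165 None (np.int64(579), np.int64(589))
167 None (np.int64(578), np.int64(589))
169 None (np.int64(578), np.int64(588))
```

View pics/fin.png

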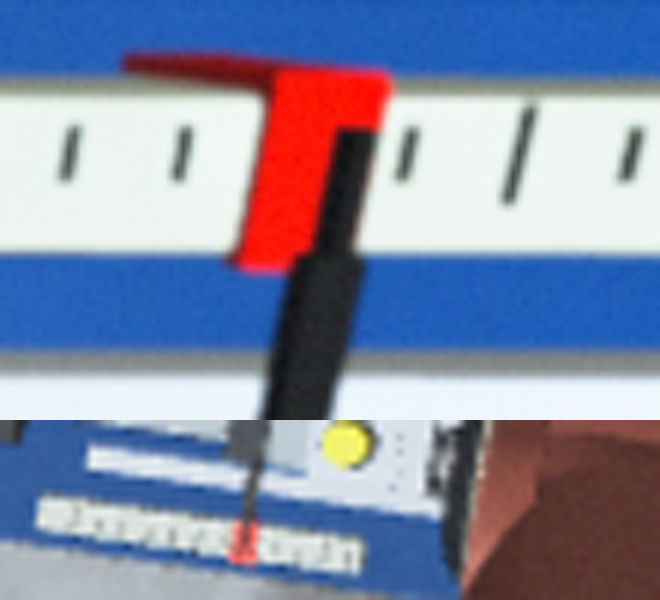

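The pointer stands on the rider in both views. Allowing for parallax, it is within about 1 mm of the rider's middle. The pin is in place and the grip steady, so I hand in.

```bash
python3 -c "
from cell import *
print(close_job())"
```

```text
the job is handed in; nothing more can be done
None
```

The job is handed in after about 14 s on the robot's clock, but no verdict came back: the pin is in the fork and slide, and the gripper is holding the handle against the spring (about 11 N) with the pointer within about 1 mm of the rider's middle by the camera views.

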